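Fit a bayonet filter cell on a filtration manifold

ROBOT

A 6-joint arm with a two-finger parallel gripper is mounted at the origin on the work surface. World frame = base frame: x ahead of the robot, y to its left, z up, the work surface at z = 0. Lengths are in m, angles in degrees, forces in N, time in s.
With the tool pointing down it reaches from about 0.25 to 0.725 m from the base axis. Payload 9.7 kg.
Tool frame: the origin (TCP) lies between the finger pads; the fingertips stand 11 mm ahead of it and the grasp point (between the pads) lies 8 mm behind it; z points along the fingers, x is the direction in which the jaws open and shut, and the axes are right-handed (so a half turn about z gives the same grasp; the last joint's range is limited). The gripper opens to 85 mm and grips with 20 to 120 N. Pads are 22 mm wide; open, the fingers measure 114 mm over their backs; the gripper's body (76 mm by 85 mm) begins 54 mm behind the grasp point. The pads swing forward as they close: fully open they stand 13 mm farther back than shut.
Start: joints at [-70.932, 4.979, 10.078, 95.1, 0, 90], TCP at [0.18, -0.52, 0.242] pointing down, gripper open.
Joint ranges: [-179.16, 179.16], [-48.56, 103.87], [-65.8, 70.77], [-126.05, 130.52], [-82.76, 87.17], [-180, 180]. Speed limits (degrees/s): [127.2, 127.2, 147.25, 180, 180, 180].

INTERFACE

Orientations are given as [roll, pitch, yaw] about the fixed x, y, z axes, in that order (R = Rz(yaw) Ry(pitch) Rx(roll)).
In Python, from workcell import get_obs, camera, job_done gives the robot as it stands.
- The arm moves only by the tool arm_command, never from a script. Its argument "increments" is a list of rows, each a list of 2 entries, a list of its own where there are three numbers: the shift along the tool's x, y, z in units of 25 mm (1.0 is 25 mm), then the turn about the tool's z in units of 6 degrees (1.0 is 6 degrees). In form: [[[dx, dy, dz], roll], ...]. A call has 1 to 5 rows; each row is the pose to reach, as a shift and turn from the pose measured when the call began, along the tool's axes at that moment; what a row does not reach only later rows make up. A row lasts 1/10 s, in which the tool goes at most 50 mm and 8.59 degrees, less where a joint would pass 70% of its speed; a pose out of reach is approached as far as the arm can. A call with a gripper value outside its range is refused whole. "claw" is the closure, from -1 (fully open) to 1 (shut), so that 0 is half open, set as the call begins (left out, the last holds). The fingers move at their own pace and stop on an object; "force" is the grip in N (left out, the last holds). Time passes only in rows, so rows that repeat a pose let the fingers close. It gives the time, the measured TCP pose, the force and the opening at its end, in the units of the state.
- get_obs(): the state, without advancing time (a new reading comes with each control period).
- camera(name): name is "scene" or "side" or "wrist"; returns a dict with "frame" (420x560x3 uint8, red, green, blue), "range_z" (420x560 float32, m along the optical axis (not along the pixel's ray), 0 where there is no reading), "K" (3x3 intrinsics, pixels), "k1" (the pictures are not rectified: a ray, as slopes to the right and down, at radius r is drawn at 1 + k1 r^2 times it, then the intrinsics apply), "R" (3x3) and "t" (3): a world point X has camera coordinates R X + t; the wrist camera has in their place "hand_eye" (4x4, takes a point from camera to tool coordinates, whose origin is the TCP and whose axes are the tool frame's). Camera axes: x right, y down, z forward; pixel columns grow to the right and rows downward; lengths in m; the calibration is good to about 2 mm. A picture is of the moment at which its call begins: read the wrist's pose just before it.
- job_done(): hands the job in, once; it reports no verdict.
The state is a dict: "time": time; "q": joint angles; "qd": joint speeds; "joint_efforts": joint torques, N m; "ee_pos": TCP position; "tcp_rot": TCP orientation; "wrist_force": force on the tool from outside, world axes, zero at the start; "torque": the same for the moment, N m; "opening": finger opening in m.
Only numpy, scipy, OpenCV 4.12 (cv2) and the standard library are available. Lean on these libraries where they do the work, as an engineer would, in place of code of your own. Each camera call takes 0.05 s, during which the arm holds its last target.

TASK

Get the free filter head of the three-place manifold ready: lift the loose white dust cap off it and leave the cap in the steel tray, then set the knurled filter cell over the bare head and turn it until its hidden keyways drop over the head's pins. Push the cell fully home against its sprung seal and finish while holding it there - do not let go, because it springs up again - and leave everything else on the bench where it is.

Things in the scene. Friction and masses are not known exactly. Their poses are not given: they have to be found in the camera images.
- head_seat (a point): Free filter head, steel, one of three stations (130 mm apart, may be any) on the manifold tube; the other two carry closed funnels 64 mm wide, rising 68 mm above this point. Point: centre of the head's flat round shoulder (54 mm diameter, about 108 mm above the bench). A 30 mm spigot, 18 mm high with tapered top, stands on it, topped by a sprung seal plate. z up.
- pin_level (a point): Point on the head's axis, 10.5 mm above the shoulder, level with the tops of three radial steel pins: 5 mm thick, 120 degrees apart, reaching 20 mm from the axis. Their bearing differs every time and is NOT given by this point's axes; the cap hides them at the start. A cell whose keyways are off the pins rests on them, underside at this height.
- seal (a joint): Sprung seal plate (25 mm diameter) on top of the spigot, in m: 0 free, its top 28 mm above the shoulder; 0.004 when the cell is fully home. Yields from about 4 N, takes about 10 N for 4 mm, springs back when let go.
- cap_mid (a point): Loose dust cap on the free head: smooth plain white plastic cup, upside down, 49 mm outside, 40 mm high, closed flat top, inside 45 mm wide, 31 mm deep, about 45 g. Stands on the shoulder over spigot and pins; lifts straight off (rise 30 mm to clear the seal plate). Point: its centre, 20 mm above its rim; z to its closed top.
- cell_mid (a point): Filter cell: steel knurled collar, 52 mm diameter, 40 mm high, thin inlet nipple (8 mm wide, 12 mm tall) on its closed top, about 0.17 kg. Stands socket down on the bench before the manifold, left or right. Grip the knurled side, best 24 to 40 mm above its underside. Point: its centre, 20 mm above its underside: 20 mm above the shoulder when home; z up.
- cell_foot (a point): Centre of the cell's underside: mouth of its socket, a 33 mm bore 24 mm deep with three equal keyways, 120 degrees apart, hidden inside; no mark outside, bearing not given. Resting on the pins, at most a third of a turn either way finds the keyways (about 0.1 rad play each way); it then drops 6.5 mm onto the seal plate; pressed 4 mm more, it meets the shoulder: home.
- tray_in (a point): The shallow steel instrument tray, empty, fixed on the bench in front of the manifold, on the other side from the cell: 150 mm (its x) by 190 mm (its y), 16 mm high, walls 3 mm. This point is the centre of its inner floor, 3 mm above the bench; z up.
- plate_mid (a point): Clear 24-well plate, 127 x 85 mm, 20 mm high, lying between tray and cell, its long side along its x. Not to be moved. This point is its centre, half-way up.
- tweezers: Steel tweezers lying on the bench pad to the right (-y), 125 mm long along x, 7 mm high. Not to be moved. Origin under its middle.
- brush: Thin blue-handled brush lying on the left (+y), 190 mm long along x, 7 mm high. Not to be moved. Origin under its middle.
- beaker: Clear plastic beaker, 68 mm wide, 85 mm high, far right. Not to be moved. Origin at the centre of its underside.
- washbottle: White wash bottle with a bent spout, 66 mm wide, 195 mm high, far left. Not to be moved. Origin at the centre of its underside.
- jar: Amber jar with a white lid, 60 mm wide, 75 mm high, left of the manifold. Not to be moved. Origin at the centre of its underside.

How it is judged:
By the outcome, as a careful person would: the job done as asked, in the order asked, and still so for the second after the job is handed in, while the arm keeps its last pose, push and grip.
It also fails if it takes over 70 s, if anything falls off the work surface, if the arm or the gripper's body presses on something with over 40 N, if the wrist force passes 120 N, or if a joint passes its speed limit or range.

## Working session

There is one attempt and no reset: what is moved stays moved. The work goes in short steps, Python scripts to look and compute and a tool call to move; the robot and the scene stay as the last step left them, time stands still between calls to the robot, and variables do not carry over. Pictures are saved under pics/ and viewed, and the job is handed in when it is done.

Besides the shell and the picture viewer there is one more tool, called after ">>>" as name(argument=value, ...), one argument or row to a line, values as JSON. arm_command: Moves the arm, as the interface text tells. Its arguments: {"type":"object","properties":{"increments":{"type":"array"},"claw":{"type":"number"},"force":{"type":"number"}},"required":["increments"]}

```bash
mkdir -p pics; ls; cat > h.py <<'E'
import numpy as np, cv2
from workcell import get_obs, camera, job_done
from scipy.spatial.transform import Rotation as Rn
def save(name,f):
    cv2.imwrite(f'pics/{name}.png',cv2.cvtColor(f,cv2.COLOR_RGB2BGR))
def rays(c,uv):
    uv=np.atleast_2d(np.array(uv,float)); K=c['K']
    d=np.stack([(uv[:,0]-K[0,2])/K[0,0],(uv[:,1]-K[1,2])/K[1,1]],1)
    s=d.copy()
    for _ in range(20):
        r2=(s**2).sum(1,keepdims=True); s=d/(1+c['k1']*r2)
    return s
def world(c,uv,z=None):
    s=rays(c,uv); uv=np.atleast_2d(uv).astype(int)
    Z=c['range_z'][uv[:,1],uv[:,0]] if z is None else np.full(len(s),z)
    P=np.c_[s*Z[:,None],Z]
    if 'R' in c: return (P-c['t'])@c['R']
    he=c['hand_eye']; P=P@he[:3,:3].T+he[:3,3]
    return P@c['Rt'].T+c['pt']
def cam(n):
    o=get_obs(); c=camera(n)
    if n=='wrist':
        c['Rt']=Rn.from_euler('xyz',o['tcp_rot'],degrees=True).as_matrix(); c['pt']=np.array(o['ee_pos'])
    return c
def cloud(c):
    h,w=c['range_z'].shape
    u,v=np.meshgrid(np.arange(w),np.arange(h))
    P=world(c,np.c_[u.ravel(),v.ravel()]); 
    return P.reshape(h,w,3), c['range_z']>0
def planez(c,uv,z0):
    # intersect with world z=z0 
    s=rays(c,uv); D=np.c_[s,np.ones(len(s))]
    if 'R' in c: D=D@c['R']; o=-c['t']@c['R']
    else:
        he=c['hand_eye']; D=D@he[:3,:3].T@c['Rt'].T; o=c['Rt']@he[:3,3]+c['pt']
    return o+D*((z0-o[2])/D[:,2])[:,None]
E
python3 - <<'E'
from h import *
o=get_obs(); print(o)
for n in ['scene','side','wrist']:
    c=cam(n); save(n+'0',c['frame'])
    print(n,c['K'].tolist(),c['k1'],c.get('R'),c.get('t'),c.get('hand_eye'))
    P,m=cloud(c); np.savez(n+'0.npz',P=P,m=m,f=c['frame'])
E
```

```text
pics
{'time': 0.0, 'q': array([-7.09329810e+01,  5.00986041e+00,  1.00334391e+01,  9.50995809e+01,
       -1.93764560e-03,  9.00009595e+01]), 'qd': array([ 0.01250004, -0.02936879, -0.04513646,  0.07965989, -0.02171909,
       -0.01255209]), 'joint_efforts': array([ 2.05662240e-03, -5.20398045e+01,  4.64799392e+01,  1.65025686e-02,
        1.79854292e-04,  2.18168464e-05]), 'ee_pos': array([ 0.17958915, -0.51961797,  0.24158587]), 'tcp_rot': array([ 1.79998061e+02,  7.60021306e-02, -7.09339405e+01]), 'wrist_force': array([ 0.02458315, -0.42002282,  0.08200189]), 'torque': array([ 0.06414964,  0.02286542, -0.00662511]), 'opening': 0.08510080102482087}
scene [[541.7891885769993, 0.0, 276.4700309493122], [0.0, 541.7891885769993, 208.20705339968757], [0.0, 0.0, 1.0]] -0.007371175717924551 [[ 0.42822516  0.90363144 -0.00856942]
 [ 0.6612642  -0.31980395 -0.67856841]
 [-0.61591628  0.28491341 -0.73448722]] [-0.24616433 -0.30686455  2.36909651] None
side [[436.08112628457405, 0.0, 277.6910079351063], [0.0, 436.08112628457405, 210.98742800160264], [0.0, 0.0, 1.0]] 0.043534586695066116 [[ 0.97355066 -0.22762821  0.01960879]
 [-0.15784118 -0.73215497 -0.66259736]
 [ 0.16518253  0.64197703 -0.74871906]] [-0.52382854  0.14860281  1.1783202 ] None
wrist [[305.6910238624459, 0.0, 280.3942944652013], [0.0, 305.6910238624459, 213.10565612609076], [0.0, 0.0, 1.0]] 0.0002774326960473656 None None [[ 9.99999691e-01 -1.76271526e-04 -7.66228620e-04 -1.31043323e-04]
 [ 4.05378571e-04  9.50616862e-01  3.10366586e-01 -8.01328195e-02]
 [ 6.73681055e-04 -3.10366801e-01  9.50616639e-01 -1.32697125e-01]
 [ 0.00000000e+00  0.00000000e+00  0.00000000e+00  1.00000000e+00]]
```

View pics/scene0.png

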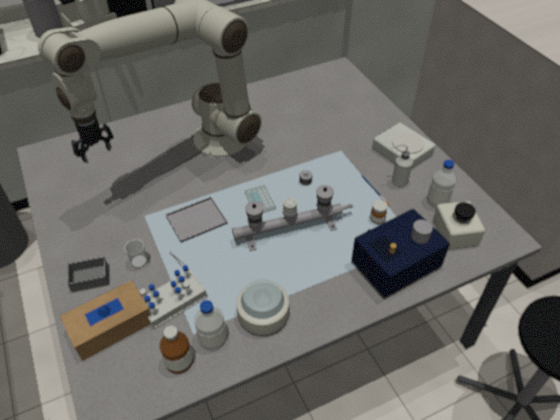

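View pics/side0.png

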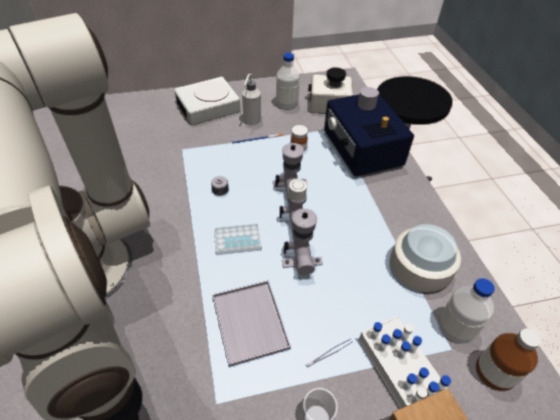

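View pics/wrist0.png

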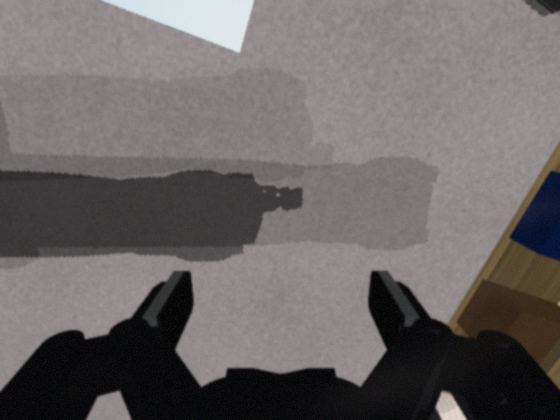

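The scene view shows the white cap on the middle station (side view about (298,190)). The cell is at side (220,185), the tray at (250,322) and the well plate at (238,238). Now the measurements.

```bash
python3 - <<'E'
from h import *
for n,crops in [('side',{'cap':(275,165,325,225),'cell':(200,165,245,205),'f1':(270,135,320,180),'f2':(285,200,330,250),'tray':(205,275,295,370)}),('scene',{'cap':(275,190,305,225),'cell':(295,165,318,188)})]:
    d=np.load(n+'0.npz'); P=d['P']; m=d['m']
    for k,(a,b,c,e) in crops.items():
        q=P[b:e,a:c][m[b:e,a:c]]
        zt=np.percentile(q[:,2],99.5); 
        print(n,k,'ztop',zt.round(4),'n',len(q))
        for lo,hi in [(.003,.03),(.036,.044),(.045,.056),(.10,.14),(.14,.152),(.152,.19)]:
            s=q[(q[:,2]>lo)&(q[:,2]<hi)]
            if len(s)>3: print('  z',lo,hi,len(s),'mean',s.mean(0).round(4),'med',np.median(s,0).round(4),'mn',s.min(0).round(3),'mx',s.max(0).round(3))
c=cam('side'); 
f=c['frame']; save('s1',cv2.resize(np.hstack([f[150:250,200:330]]),None,fx=6,fy=6,interpolation=cv2.INTER_CUBIC))
f=camera('scene')['frame']; save('s2',cv2.resize(f[160:260,220:350],None,fx=6,fy=6,interpolation=cv2.INTER_CUBIC))
E
```

```text
side cap ztop 0.175 n 2990
  z 0.003 0.03 291 mean [0.6443 0.1461 0.0054] med [0.6679 0.1652 0.0043] mn [0.537 0.001 0.003] mx [0.745 0.266 0.027]
  z 0.036 0.044 12 mean [0.5639 0.1051 0.041 ] med [0.5636 0.1048 0.0408] mn [0.551 0.037 0.037] mx [0.59  0.175 0.044]
  z 0.045 0.056 79 mean [0.579  0.0979 0.0519] med [0.5775 0.1007 0.0521] mn [ 0.551 -0.014  0.045] mx [0.636 0.198 0.056]
  z 0.1 0.14 292 mean [0.6008 0.062  0.1159] med [0.6    0.0249 0.1131] mn [ 0.552 -0.088  0.1  ] mx [0.641 0.165 0.14 ]
  z 0.14 0.152 211 mean [0.5976 0.032  0.1474] med [0.5979 0.0354 0.1477] mn [ 0.552 -0.105  0.14 ] mx [0.624 0.065 0.151]
  z 0.152 0.19 370 mean [ 0.5809 -0.0905  0.1657] med [ 0.5807 -0.0927  0.1653] mn [ 0.55  -0.117  0.152] mx [0.613 0.029 0.179]
side cell ztop 0.0479 n 1792
  z 0.003 0.03 276 mean [0.4081 0.2136 0.0085] med [0.4053 0.1917 0.0045] mn [0.333 0.131 0.003] mx [0.485 0.325 0.029]
  z 0.036 0.044 137 mean [0.3992 0.2051 0.0397] med [0.3997 0.203  0.0399] mn [0.375 0.182 0.036] mx [0.424 0.233 0.044]
  z 0.045 0.056 20 mean [0.399  0.2082 0.0483] med [0.3993 0.2082 0
[... 2065 characters left out ...]
med [0.62   0.0305 0.1192] mn [0.577 0.013 0.1  ] mx [0.633 0.064 0.14 ]
  z 0.14 0.152 109 mean [0.604  0.038  0.1465] med [0.6043 0.0387 0.1466] mn [0.575 0.015 0.141] mx [0.629 0.061 0.152]
  z 0.152 0.19 10 mean [0.6127 0.0326 0.1532] med [0.6104 0.0289 0.1531] mn [0.597 0.016 0.152] mx [0.631 0.059 0.155]
scene cell ztop 0.0509 n 525
  z 0.003 0.03 134 mean [0.3974 0.2147 0.0114] med [0.4125 0.2105 0.0072] mn [0.308 0.158 0.003] mx [0.453 0.289 0.03 ]
  z 0.036 0.044 60 mean [0.4072 0.2091 0.04  ] med [0.4107 0.2089 0.04  ] mn [0.38  0.183 0.036] mx [0.432 0.229 0.044]
  z 0.045 0.056 13 mean [0.4077 0.2068 0.0482] med [0.4051 0.2076 0.0482] mn [0.394 0.188 0.045] mx [0.43  0.23  0.052]
```

View pics/s1.png

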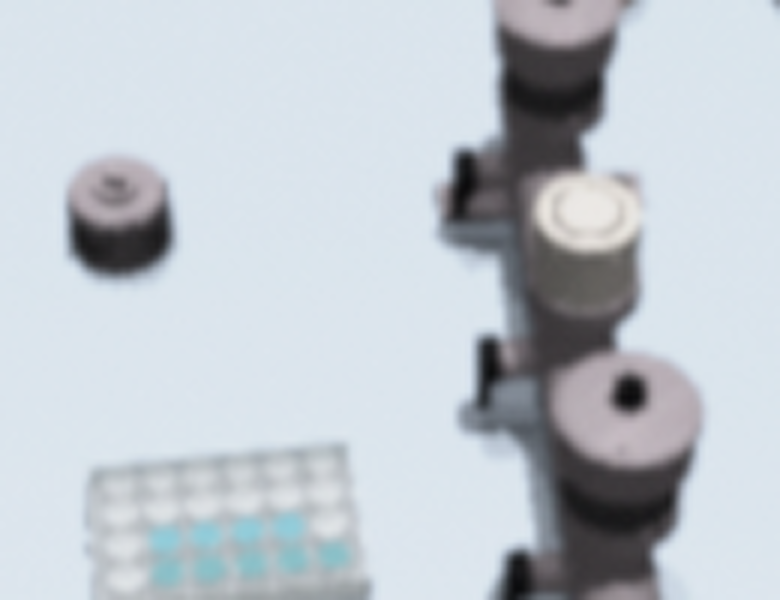

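View pics/s2.png

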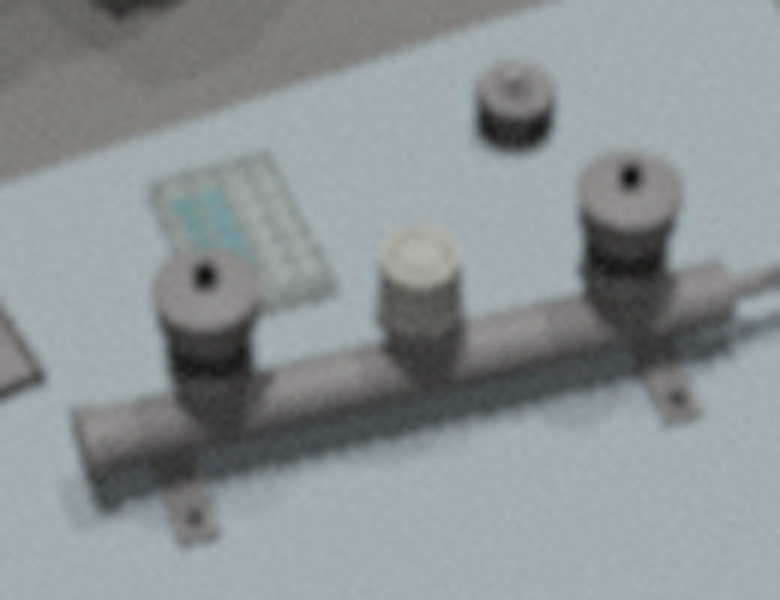

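```bash
python3 - <<'E'
from h import *
a=camera('side');b=camera('scene')
for n,c,uv,z in [('cap side',a,(297.3,185.3),.148),('cap scene',b,(290.2,203),.148),('cell side',a,(219.7,182),.04),('cell scene',b,(305.8,175),.04)]:
    print(n,planez(c,uv,z).round(4))
f=a['frame']; save('tr',cv2.resize(f[270:375,195:305],None,fx=5,fy=5,interpolation=cv2.INTER_CUBIC))
E
```

```text
cap side [[0.5983 0.0357 0.148 ]]
cap scene [[0.6073 0.0392 0.148 ]]
cell side [[0.4011 0.2022 0.04  ]]
cell scene [[0.4069 0.2087 0.04  ]]
```

View pics/tr.png

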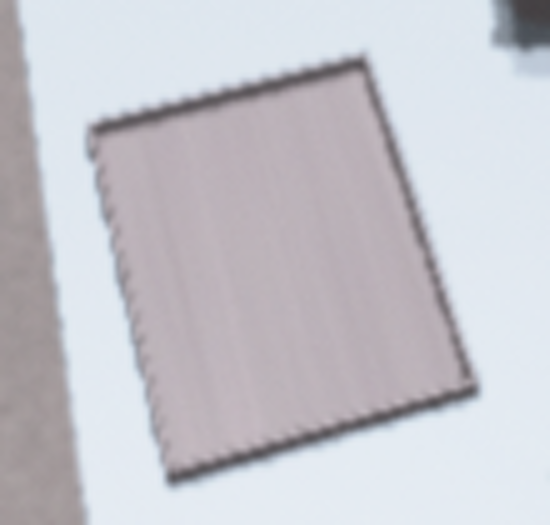

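```bash
cat >> h.py <<'E'
def to(p,yaw=None):
    o=get_obs(); R=Rn.from_euler('xyz',o['tcp_rot'],degrees=True).as_matrix()
    d=R.T@(np.array(p)-o['ee_pos'])/0.025
    dy=0 if yaw is None else -(yaw-o['tcp_rot'][2]+180)%360-180
    if yaw is not None:
        dy=-(((yaw-o['tcp_rot'][2])+180)%360-180)
    print('pos',o['ee_pos'].round(4),'rpy',o['tcp_rot'].round(2),'q',o['q'].round(1),'F',o['wrist_force'].round(1),'T',o['torque'].round(2),'open',round(o['opening'],4),'t',o['time'])
    print('INC',d.round(3),'roll',round(dy/6,3))
E
python3 - <<'E'
from h import *
a=camera('side')
q=np.array([(92,128),(363,60),(475,388),(172,480)])/5+[195,270]
w=planez(a,q,.016); print(w.round(4), w.mean(0).round(4))
to([.598,.036,.255],8)
E
```

```text
[[ 0.3293 -0.1754  0.016 ]
 [ 0.4719 -0.166   0.016 ]
 [ 0.4851 -0.3511  0.016 ]
 [ 0.341  -0.3627  0.016 ]] [ 0.4068 -0.2638  0.016 ]
pos [ 0.1797 -0.5198  0.2422] rpy [ 1.800e+02  1.000e-02 -7.093e+01] q [-70.9   5.   10.1  95.1  -0.   90. ] F [-0.2 -0.1  0.7] T [-0.   -0.03 -0.01] open 0.086 t 0.4
INC [-15.546 -23.078  -0.51 ] roll -13.156
```

>>> arm_command(
  increments=[
    [[-0.5,-0.7,-0.1],-0.8],
    [[-1.5,-2.1,-0.3],-2.0],
    [[-2.5,-3.6,-0.5],-3.3],
    [[-3.5,-5.1,-0.5],-4.6],
    [[-4.5,-6.6,-0.5],-5.9],
  ],
)

```text
time: 0.9
ee_pos: [0.2996, -0.3582, 0.255]
tcp_rot: [180.0, -0.0, -35.2]
wrist_force: [0.7, -0.7, 0.1]
opening: 0.0854
```

```bash
python3 -c "
from h import *
to([.598,.036,.255],8)"
```

```text
pos [ 0.2996 -0.3582  0.255 ] rpy [ 1.800e+02 -3.000e-02 -3.525e+01] q [-50.1  -6.1   0.5  96.6   0.   75.1] F [ 0.7 -0.7  0.1] T [-0.02 -0.04  0.01] open 0.0854 t 0.9
INC [ 6.5100e-01 -1.9766e+01 -1.0000e-03] roll -7.208
```

>>> arm_command(
  increments=[
    [[0.05,-1.7,0],-1.2],
    [[0.1,-3.5,0],-2.4],
    [[0.2,-5.3,0],-3.6],
    [[0.25,-7.1,0],-4.8],
    [[0.3,-8.9,0],-5.6],
  ],
)

```text
time: 1.4
ee_pos: [0.4349, -0.1791, 0.2552]
tcp_rot: [180.0, -0.1, -1.4]
wrist_force: [0.9, -0.3, 0.4]
opening: 0.0855
```

```bash
python3 -c "
from h import *
to([.598,.036,.255],8)"
```

```text
pos [ 0.4349 -0.1791  0.2552] rpy [ 1.7996e+02 -6.0000e-02 -1.3600e+00] q [-22.4  -5.7   0.9  96.5  -0.   69. ] F [ 0.9 -0.3  0.4] T [-0.07 -0.04  0.05] open 0.0855 t 1.4
INC [ 6.319 -8.757  0.009] roll -1.561
```

>>> arm_command(
  increments=[
    [[1.0,-1.4,0],-0.4],
    [[2.1,-2.9,0],-0.8],
    [[3.2,-4.4,0],-1.2],
    [[4.3,-5.9,0],-1.56],
    [[5.3,-7.3,0],-1.56],
  ],
)

```text
time: 1.9
ee_pos: [0.5726, 0.0022, 0.2552]
tcp_rot: [180.0, -0.1, 8.1]
wrist_force: [1.2, -1.3, -0.2]
opening: 0.0856
```

>>> arm_command(
  increments=[
    [[0.3,-0.4,0],0],
    [[0.3,-0.4,0],0],
  ],
)

```text
time: 2.1
ee_pos: [0.5792, 0.0148, 0.2544]
tcp_rot: [180.0, -0.0, 8.3]
wrist_force: [-0.6, 0.4, -0.5]
opening: 0.0853
```

```bash
python3 -c "
from h import *
to([.598,.036,.255],8)
c=cam('wrist'); save('w1',c['frame'])
P,m=cloud(c); np.savez('w1.npz',P=P,m=m)
to([.598,.036,.255],8)
q=P[m]; s=q[(abs(q[:,2]-.148)<.006)&(np.hypot(q[:,0]-.6,q[:,1]-.036)<.04)]
print(len(s),s.mean(0),s.min(0),s.max(0))
"
```

```text
pos [0.5792 0.0148 0.2544] rpy [179.97  -0.     8.25] q [ 1.5  9.4 16.3 96.9 -0.  83.2] F [-0.6  0.4 -0.5] T [-0.02  0.06 -0.01] open 0.0853 t 2.1
INC [ 0.865 -0.731 -0.025] roll 0.042
pos [0.5786 0.0135 0.2548] rpy [ 1.7994e+02 -1.0000e-02  8.1800e+00] q [ 1.4  9.3 16.3 96.9 -0.1 83.2] F [ 1.  -1.   0.1] T [-0.   -0.02  0.02] open 0.0852 t 2.15
INC [ 0.895 -0.779 -0.009] roll 0.03
2828 [0.60104644 0.03985909 0.14928067] [0.5773067  0.01500846 0.14202146] [0.625524   0.06309731 0.15270963]
```

View pics/w1.png

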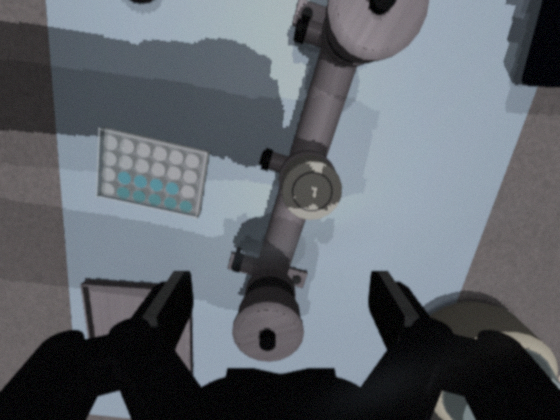

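The picture shows the capped head at about (310,189), with funnels at (377,20) and (268,330) and the well plate at left. Moving over the cap and looking again.

>>> arm_command(
  increments=[
    [[0.6,-0.6,0.6],0],
    [[0.98,-0.84,1.2],0],
    [[0.98,-0.84,1.2],0],
    [[0.98,-0.84,1.2],0],
  ],
)

```text
time: 2.55
ee_pos: [0.5994, 0.0373, 0.224]
tcp_rot: [179.9, 0.1, 8.2]
wrist_force: [-0.0, -0.2, -0.3]
opening: 0.0855
```

```bash
cat > look.py <<'E'
from h import *
import sys
def look(name,z,xy,r=.04,tol=.005):
    c=cam('wrist'); save(name,c['frame'])
    P,m=cloud(c); np.savez(name+'.npz',P=P,m=m)
    q=P[m]; s=q[(abs(q[:,2]-z)<tol)&(np.hypot(q[:,0]-xy[0],q[:,1]-xy[1])<r)]
    if len(s)>5:
        (cx,cy),rr=cv2.minEnclosingCircle(s[:,:2].astype(np.float32))
        print(name,len(s),'mean',s.mean(0).round(4),'mid',((s.min(0)+s.max(0))/2).round(4),'ext',(s.max(0)-s.min(0)).round(4),'circ',round(cx,4),round(cy,4),round(rr,4))
    return c,P,m
E
python3 -c "
from look import *
to([.600,.038,.128],8)
look('w2',.148,(.6,.038))
to([.600,.038,.128],8)
"
```

```text
pos [0.5994 0.0373 0.224 ] rpy [1.7994e+02 9.0000e-02 8.1700e+00] q [ 3.6 11.8 15.7 94.  -0.1 85.4] F [-0.  -0.2 -0.3] T [-0.01  0.01 -0.02] open 0.0855 t 2.55
INC [ 0.034 -0.026  3.839] roll 0.028
w2 3338 mean [0.6013 0.0403 0.1492] mid [0.6016 0.0387 0.1474] ext [0.0485 0.0488 0.0088] circ 0.6016 0.0387 0.0247
pos [0.5995 0.0372 0.2248] rpy [1.7994e+02 2.0000e-02 8.1600e+00] q [ 3.6 11.8 15.7 94.  -0.1 85.4] F [0.8 0.6 0.5] T [0.02 0.05 0.02] open 0.0854 t 2.6
INC [ 0.024 -0.031  3.871] roll 0.026
```

View pics/w2.png

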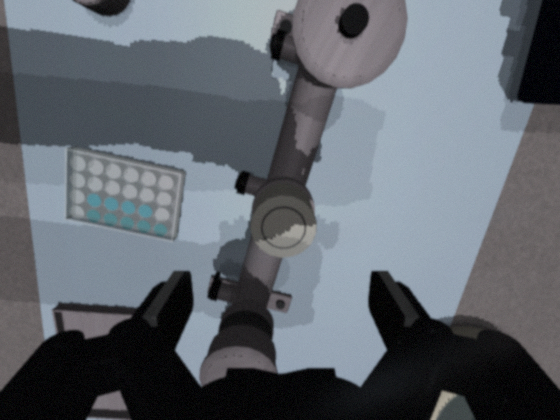

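The cap's top ring is centred near pixel (284,228).

```bash
python3 -c "
from look import *
c=cam('wrist'); print(planez(c,(284,228),.148), c['pt'])
to([.6012,.0387,.130],8)
"
```

```text
[[0.60250601 0.03773878 0.148     ]] [0.59953353 0.03724862 0.22477726]
pos [0.5997 0.0372 0.2253] rpy [ 1.7994e+02 -4.0000e-02  8.1500e+00] q [ 3.6 11.8 15.8 94.  -0.1 85.4] F [ 0.5 -0.8  0.6] T [ 0.02 -0.01  0.03] open 0.0855 t 2.65
INC [ 0.066 -0.054  3.812] roll 0.025
```

>>> arm_command(
  increments=[
    [[0.07,-0.05,0.9],0],
    [[0.08,-0.05,1.8],0],
    [[0.08,-0.05,2.7],0],
    [[0.08,-0.05,3.4],0],
    [[0.08,-0.05,3.8],0],
  ],
  force=25,
)

```text
time: 3.15
ee_pos: [0.6011, 0.0382, 0.1295]
tcp_rot: [179.9, 0.0, 8.1]
wrist_force: [-0.1, 0.4, 0.1]
opening: 0.085
```

>>> arm_command(
  increments=[
    [[0,0,0],0],
    [[0,0,0],0],
    [[0,0,0],0],
    [[0,0,0],0],
  ],
  claw=0.0,
)

```text
time: 3.55
ee_pos: [0.6016, 0.0381, 0.131]
tcp_rot: [179.9, -0.1, 8.1]
wrist_force: [-0.6, -1.1, 5.1]
opening: 0.0482
```

>>> arm_command(
  increments=[
    [[0,0,0],0],
    [[0,0,0],0],
    [[0,0,0],0],
    [[0,0,0],0],
  ],
  claw=1.0,
  force=25,
)

```text
time: 3.95
ee_pos: [0.6017, 0.0381, 0.131]
tcp_rot: [179.9, -0.1, 8.1]
wrist_force: [0.5, 1.4, 1.7]
opening: 0.048
```

```bash
python3 -c "
from look import *
to([.6012,.0387,.130],8)
save('sd1',camera('side')['frame'])
save('w3',camera('wrist')['frame'])
"
```

```text
pos [0.6017 0.0381 0.131 ] rpy [ 1.7992e+02 -1.2000e-01  8.1200e+00] q [ 3.7 11.3  4.8 83.4 -0.1 85.5] F [0.5 1.4 1.7] T [-0.01 -0.    0.01] open 0.048 t 3.95
INC [-0.016 -0.025  0.04 ] roll 0.02
```

View pics/w3.png

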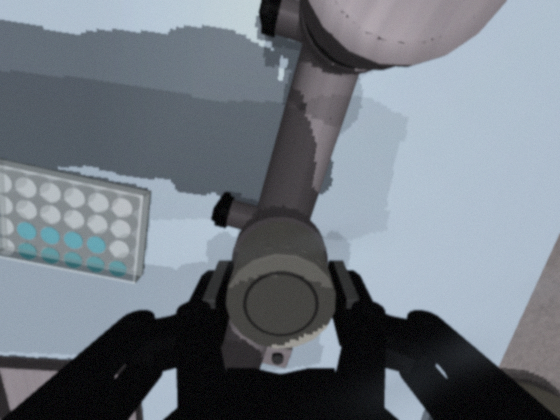

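The cap is held between the pads, centred near (281,303). Lifting straight up.

>>> arm_command(
  increments=[
    [[0,0,-0.4],0],
    [[0,0,-1.0],0],
    [[0,0,-1.8],0],
    [[0,0,-2.8],0],
    [[0,0,-4.0],0],
  ],
)

```text
time: 4.55
ee_pos: [0.6011, 0.0382, 0.2327]
tcp_rot: [179.9, -0.1, 8.1]
wrist_force: [0.8, -0.3, -0.2]
opening: 0.048
```

```bash
python3 -c "
from look import *
save('w4',camera('wrist')['frame'])
to([.407,-.264,.26],8)
"
```

```text
pos [0.6022 0.0383 0.2386] rpy [179.89  -0.5    8.12] q [ 3.7 11.9 17.4 95.  -0.1 85.6] F [-2.6  0.1  2.4] T [-0.02  0.17 -0.  ] open 0.0484 t 4.6
INC [-9.428 10.871 -0.917] roll 0.02
```

View pics/w4.png

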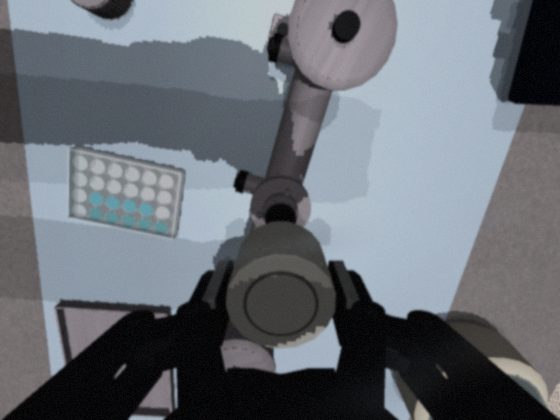

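The cap hangs in the jaws and the bare spigot shows below it at (280,205). Carrying the cap to the tray.

>>> arm_command(
  increments=[
    [[-0.5,0.6,-0.4],0],
    [[-1.5,1.7,-0.6],0],
    [[-2.7,3.1,-0.6],0],
    [[-3.9,4.5,-0.6],0],
    [[-5.1,5.9,-0.6],0],
  ],
)

```text
time: 5.1
ee_pos: [0.4949, -0.1273, 0.2539]
tcp_rot: [179.8, -0.6, 8.1]
wrist_force: [1.1, 0.2, -0.1]
opening: 0.0483
```

```bash
python3 -c "
from look import *
to([.407,-.264,.12],8)
"
```

```text
pos [ 0.4949 -0.1273  0.2539] rpy [179.85  -0.56   8.14] q [-14.5  -0.7   5.5  95.6   0.1  67.4] F [ 1.1  0.2 -0.1] T [-0.04  0.   -0.04] open 0.0483 t 5.1
INC [-4.305  4.901  5.327] roll 0.023
```

>>> arm_command(
  increments=[
    [[-1.0,1.1,0.6],0],
    [[-2.0,2.3,1.8],0],
    [[-3.0,3.5,3.2],0],
    [[-3.9,4.5,4.4],0],
    [[-4.3,4.9,5.3],0],
  ],
)

```text
time: 5.6
ee_pos: [0.4044, -0.266, 0.1196]
tcp_rot: [179.8, -0.5, 8.0]
wrist_force: [0.6, 0.1, 0.2]
opening: 0.0484
```

```bash
python3 -c "
from look import *
to([.407,-.264,.028],8)
c=cam('wrist');save('w5',c['frame'])
to([.407,-.264,.028],8)
"
```

```text
pos [ 0.4044 -0.266   0.1196] rpy [179.85  -0.5    7.99] q [-33.5  -5.2 -13.6  81.1   0.2  48.6] F [0.6 0.1 0.2] T [-0.02 -0.02  0.02] open 0.0484 t 5.6
INC [ 0.082 -0.074  3.665] roll -0.002
pos [ 0.4031 -0.2658  0.1164] rpy [179.99  -0.31   7.96] q [-33.5  -5.1 -13.9  81.    0.2  48.5] F [-0.8 -1.4 -3.4] T [-0.04 -0.04 -0.03] open 0.0476 t 5.65
INC [ 0.147 -0.049  3.537] roll -0.007
```

View pics/w5.png

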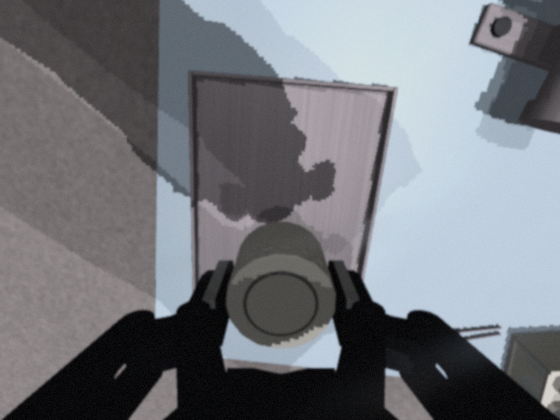

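The cap is centred between the tray walls (x about 195 to 375 px) and the tray is empty. Lowering.

>>> arm_command(
  increments=[
    [[0.1,0,0.8],0],
    [[0.12,-0.02,1.8],0],
    [[0.12,-0.02,2.7],0],
    [[0.12,-0.02,3.2],0],
    [[0.12,-0.02,3.5],0],
  ],
)

```text
time: 6.15
ee_pos: [0.4062, -0.2648, 0.0289]
tcp_rot: [180.0, -0.3, 8.0]
wrist_force: [-0.2, 0.6, 0.1]
opening: 0.0477
```

>>> arm_command(
  increments=[
    [[0,0,0],0],
    [[0,0,0.06],0],
  ],
)

```text
time: 6.35
ee_pos: [0.4068, -0.2651, 0.0287]
tcp_rot: [179.9, -0.4, 8.0]
wrist_force: [1.2, 0.2, 0.7]
opening: 0.0484
```

>>> arm_command(
  increments=[
    [[0,0,0.06],0],
    [[0,0,0.12],0],
    [[0,0,0.12],0],
  ],
)

```text
time: 6.65
ee_pos: [0.4071, -0.2653, 0.0261]
tcp_rot: [179.9, -0.4, 8.0]
wrist_force: [-0.6, -0.3, -0.1]
opening: 0.0478
```

>>> arm_command(
  increments=[
    [[0,0,0.06],0],
    [[0,0,0.1],0],
    [[0,0,0.1],0],
  ],
)

```text
time: 6.95
ee_pos: [0.4073, -0.2655, 0.0258]
tcp_rot: [179.8, -0.4, 8.0]
wrist_force: [-7.6, 3.9, 20.3]
opening: 0.0481
```

>>> arm_command(
  increments=[
    [[0,0,-0.04],0],
    [[0,0,-0.04],0],
    [[0,0,-0.04],0],
    [[0,0,-0.04],0],
    [[0,0,-0.04],0],
  ],
  claw=-1.0,
)

```text
time: 7.45
ee_pos: [0.4072, -0.2654, 0.0265]
tcp_rot: [179.9, -0.4, 8.0]
wrist_force: [-0.8, 0.4, -0.3]
opening: 0.0854
```

>>> arm_command(
  increments=[
    [[0,0,-0.5],0],
    [[0,0,-1.4],0],
    [[0,0,-2.6],0],
    [[0,0,-4.0],0],
    [[0,0,-5.4],0],
  ],
)

```text
time: 7.95
ee_pos: [0.4059, -0.265, 0.1636]
tcp_rot: [179.9, -0.4, 8.0]
wrist_force: [0.3, -0.2, -0.6]
opening: 0.0852
```

```bash
python3 -c "
from look import *
c=cam('wrist');save('w6',c['frame'])
to([.401,.206,.19],8)
"
```

```text
pos [ 0.4074 -0.266   0.1697] rpy [179.57  -0.76   7.97] q [-33.2  -5.4  -8.3  86.2   0.2  48.8] F [-1.   0.7  5. ] T [ 0.07  0.07 -0.04] open 0.0852 t 8.0
INC [  2.375 -18.729  -0.921] roll -0.005
```

View pics/w6.png

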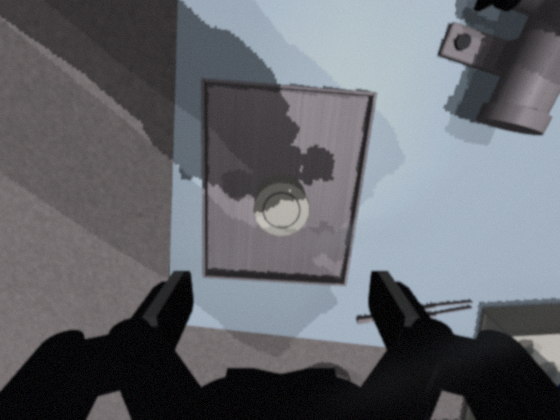

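The cap stands upright in the tray at (282,210). Next, the cell.

>>> arm_command(
  increments=[
    [[0.1,-0.8,-0.4],0],
    [[0.3,-2.4,-0.9],0],
    [[0.5,-4.2,-1.0],0],
    [[0.7,-6.0,-1.0],0],
    [[0.9,-7.8,-1.0],0],
  ],
)

```text
time: 8.5
ee_pos: [0.402, -0.0682, 0.1945]
tcp_rot: [179.6, -0.8, 7.9]
wrist_force: [0.9, 0.2, -0.3]
opening: 0.0856
```

```bash
python3 -c "
from look import *
to([.401,.206,.19],8)
"
```

```text
pos [ 0.402  -0.0682  0.1945] rpy [179.55  -0.84   7.93] q [ -9.5 -16.2 -14.7  90.5  -0.2  72.6] F [ 0.9  0.2 -0.3] T [ 0.01 -0.01  0.09] open 0.0856 t 8.5
INC [  1.471 -10.871   0.115] roll -0.012
```

>>> arm_command(
  increments=[
    [[0.2,-1.6,0],0],
    [[0.5,-3.4,0],0],
    [[0.7,-5.2,0.1],0],
    [[0.9,-7.0,0.1],0],
    [[1.1,-8.6,0.1],0],
  ],
)

```text
time: 9.0
ee_pos: [0.3991, 0.1506, 0.1915]
tcp_rot: [179.6, -0.9, 8.0]
wrist_force: [1.4, -0.9, 0.3]
opening: 0.0854
```

>>> arm_command(
  increments=[
    [[0.2,-1.3,0],0],
    [[0.3,-2.0,0],0],
    [[0.3,-2.2,0],0],
    [[0.3,-2.2,0],0],
  ],
)

```text
time: 9.4
ee_pos: [0.3987, 0.2063, 0.1915]
tcp_rot: [179.6, -0.9, 8.0]
wrist_force: [0.7, -0.2, 0.1]
opening: 0.0854
```

```bash
python3 -c "
from look import *
to([.401,.206,.19],8)
look('w7',.04,(.40,.206),tol=.006)
to([.401,.206,.19],8)
"
```

```text
pos [0.3987 0.2063 0.1915] rpy [179.56  -0.91   8.03] q [ 27.8 -10.3 -10.3  89.3  -0.7 109.8] F [ 0.7 -0.2  0.1] T [-0.01  0.04 -0.03] open 0.0854 t 9.4
INC [0.087 0.023 0.062] roll 0.005
w7 2078 mean [0.4008 0.2111 0.0414] mid [0.4013 0.2093 0.04  ] ext [0.0526 0.0526 0.012 ] circ 0.4011 0.2091 0.0266
pos [0.3988 0.2057 0.1915] rpy [179.56  -0.91   7.98] q [ 27.7 -10.3 -10.3  89.3  -0.7 109.7] F [ 0.1 -0.8 -0.2] T [-0.05 -0.02 -0.03] open 0.0853 t 9.45
INC [ 0.087 -0.001  0.061] roll -0.004
```

View pics/w7.png

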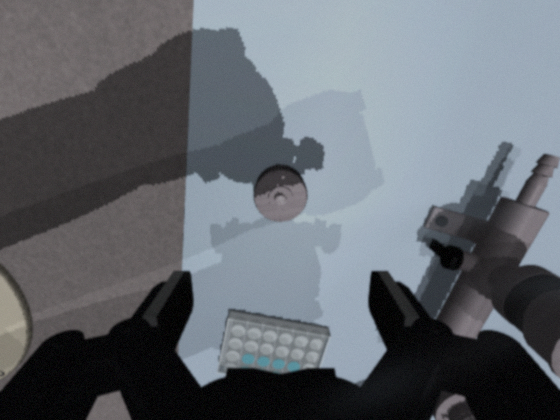

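```bash
python3 -c "
from look import *
c=cam('wrist'); print(planez(c,[(280,199),(280,191)],.052), planez(c,(281,194),.04))
P=np.load('w7.npz'); m=P['m'];P=P['P']; q=P[m]
s=q[(abs(q[:,0]-.401)<.03)&(abs(q[:,1]-.209)<.03)&(q[:,2]>.047)]; print(len(s),s.mean(0),np.median(s,0))
f=c['frame']; save('w7c',cv2.resize(f[150:240,230:330],None,fx=6,fy=6,interpolation=cv2.INTER_CUBIC))
"
```

```text
[[0.40056282 0.20975629 0.052     ]
 [0.39951431 0.21728202 0.052     ]] [[0.40147155 0.21146122 0.04      ]]
12462 [0.40211344 0.22147454 0.26393714] [0.40309991 0.21987595 0.26601744]
```

View pics/w7c.png

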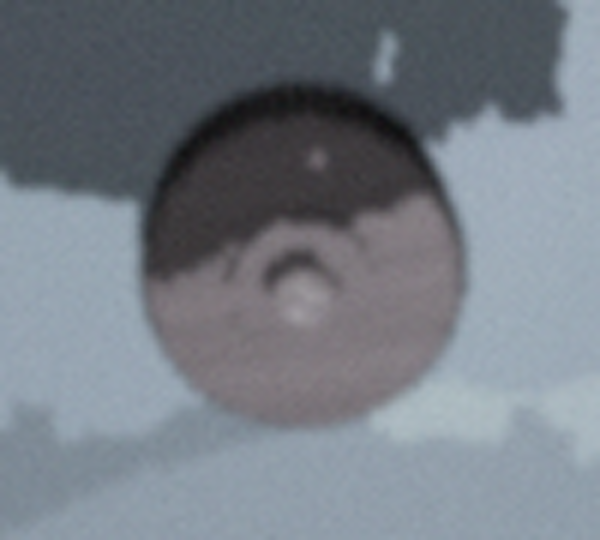

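```bash
python3 -c "
from look import *
to([.4008,.2095,.026],8)
"
```

```text
pos [0.3989 0.2053 0.1915] rpy [179.56  -0.92   7.93] q [ 27.7 -10.3 -10.3  89.3  -0.7 109.7] F [ 0.3  0.8 -0.2] T [-0.01  0.02 -0.  ] open 0.0853 t 9.5
INC [-0.009 -0.205  6.619] roll -0.011
```

>>> arm_command(
  increments=[
    [[0.05,-0.07,1.6],0],
    [[0.08,-0.14,3.4],0],
  ],
)

```text
time: 9.7
ee_pos: [0.4032, 0.2081, 0.1072]
tcp_rot: [179.6, -1.2, 7.8]
wrist_force: [1.1, -0.7, -0.4]
opening: 0.0854
```

```bash
python3 -c "
from look import *
to([.4008,.2095,.026],8)
"
```

```text
pos [0.4032 0.2081 0.1072] rpy [179.63  -1.16   7.83] q [ 27.7  -9.7 -19.1  79.7  -0.7 109.9] F [ 1.1 -0.7 -0.4] T [ 0.   -0.01  0.01] open 0.0854 t 9.7
INC [-0.154 -0.091  3.247] roll -0.028
```

```bash
python3 -c "
from look import *
camera('wrist')
to([.4008,.2095,.026],8)
camera('wrist')
to([.4008,.2095,.026],8)
camera('wrist')
to([.4008,.2095,.026],8)
"
```

```text
pos [0.3996 0.2063 0.0984] rpy [179.41  -0.51   7.83] q [ 27.7  -9.5 -19.8  79.4  -0.7 109.9] F [-2.  -1.5 -7.8] T [-0.06  0.2  -0.01] open 0.0855 t 9.75
INC [ 0.038 -0.151  2.895] roll -0.028
pos [0.3993 0.2062 0.1015] rpy [179.39  -0.46   7.85] q [ 27.8  -9.5 -19.5  79.8  -0.7 109.9] F [-1.  -0.5  0.6] T [ 0.02  0.07 -0.01] open 0.0857 t 9.8
INC [ 0.053 -0.156  3.019] roll -0.026
pos [0.4006 0.207  0.105 ] rpy [179.46  -0.68   7.85] q [ 27.8  -9.6 -19.2  79.9  -0.7 109.9] F [ 0.8 -1.6  1.4] T [-0.01 -0.04  0.02] open 0.0856 t 9.85
INC [-0.014 -0.129  3.16 ] roll -0.025
```

>>> arm_command(
  increments=[
    [[-0.01,-0.06,1.0],0],
    [[-0.01,-0.12,2.6],0],
  ],
)

```text
time: 10.05
ee_pos: [0.4037, 0.2102, 0.0444]
tcp_rot: [179.6, -1.1, 7.8]
wrist_force: [0.3, 0.4, -0.1]
opening: 0.085
```

```bash
python3 -c "
from look import *
camera('wrist')
camera('wrist')
to([.4008,.2095,.026],8)
"
```

```text
pos [0.3997 0.2083 0.0387] rpy [179.39  -0.47   7.81] q [ 28.   -7.8 -25.1  72.5  -0.7 110.2] F [-1.2 -0.3 -0.2] T [-0.02  0.01 -0.01] open 0.0855 t 10.15
INC [ 0.048 -0.048  0.508] roll -0.031
```

>>> arm_command(
  increments=[
    [[0.03,-0.05,0.2],0],
    [[0.05,-0.05,0.4],0],
    [[0.05,-0.05,0.5],0],
    [[0.05,-0.05,0.5],0],
  ],
)

```text
time: 10.55
ee_pos: [0.4013, 0.2097, 0.027]
tcp_rot: [179.4, -0.5, 7.8]
wrist_force: [0.6, 0.2, 0.1]
opening: 0.0852
```

```bash
python3 -c "
from look import *
look('w8',.04,(.4,.209),tol=.006)
to([.4008,.2095,.026],8)
"
```

```text
w8 8589 mean [0.4003 0.2136 0.0413] mid [0.4011 0.2097 0.04  ] ext [0.053  0.0521 0.012 ] circ 0.401 0.2092 0.0267
pos [0.4012 0.2097 0.0269] rpy [179.4   -0.52   7.81] q [ 28.   -7.2 -25.8  71.1  -0.7 110.2] F [ 0.  -0.1 -0.8] T [0.02 0.02 0.03] open 0.0854 t 10.6
INC [-0.017  0.006  0.036] roll -0.031
```

View pics/w8.png

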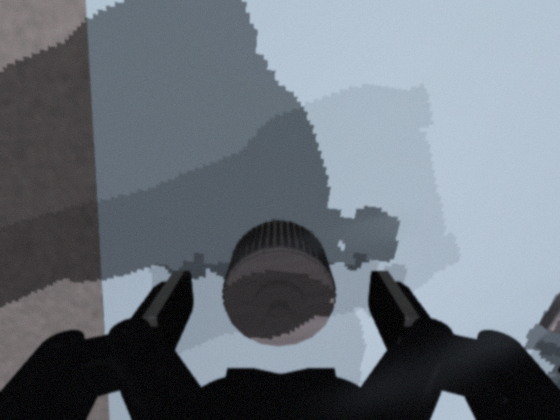

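The cell's top disc is centred near (280,295), midway between the pads. Gripping.

>>> arm_command(
  increments=[
    [[0,0,0],0],
    [[0,0,0],0],
    [[0,0,0],0],
    [[0,0,0],0],
    [[0,0,0],0],
  ],
  claw=1.0,
  force=60,
)

```text
time: 11.1
ee_pos: [0.4015, 0.2099, 0.0277]
tcp_rot: [179.4, -0.6, 7.8]
wrist_force: [-1.4, -0.7, 6.5]
opening: 0.0498
```

```bash
python3 -c "
from look import *
c,P,m=look('w9',.04,(.4,.209),tol=.006)
to([.4008,.2095,.026],8)
"
```

```text
w9 9440 mean [0.401  0.214  0.0412] mid [0.4003 0.2099 0.04  ] ext [0.0756 0.0518 0.012 ] circ 0.4003 0.2162 0.0382
pos [0.4014 0.2099 0.0277] rpy [179.42  -0.57   7.81] q [ 28.   -7.2 -25.8  71.1  -0.7 110.2] F [-0.8 -0.5  6.3] T [-0.14  0.27  0.04] open 0.0503 t 11.15
INC [-0.028  0.011  0.068] roll -0.031
```

View pics/w9.png

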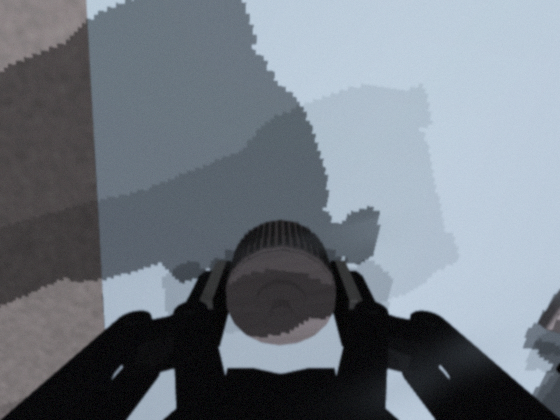

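Held, opening 50 mm, cell disc at (281,297) between the pads. Lifting, starting from rest.

>>> arm_command(
  increments=[
    [[0,0,-0.3],0],
    [[0,0,-1.0],0],
    [[0,0,-2.0],0],
    [[0,0,-3.2],0],
    [[0,0,-4.2],0],
  ],
)

```text
time: 11.65
ee_pos: [0.4002, 0.2108, 0.1344]
tcp_rot: [179.4, -0.6, 7.8]
wrist_force: [0.0, 0.1, -1.9]
opening: 0.0501
```

```bash
python3 -c "
from look import *
for i in range(3): save('w10',camera('wrist')['frame'])
to([.598,-.020,.240],8)
"
```

```text
pos [0.401  0.2112 0.1342] rpy [179.48  -0.71   7.82] q [ 28.2  -9.6 -16.   83.1  -0.7 110.4] F [-0.1 -0.8 -3. ] T [0.05 0.04 0.01] open 0.0501 t 11.8
INC [ 6.603 10.271 -4.058] roll -0.031
```

View pics/w10.png

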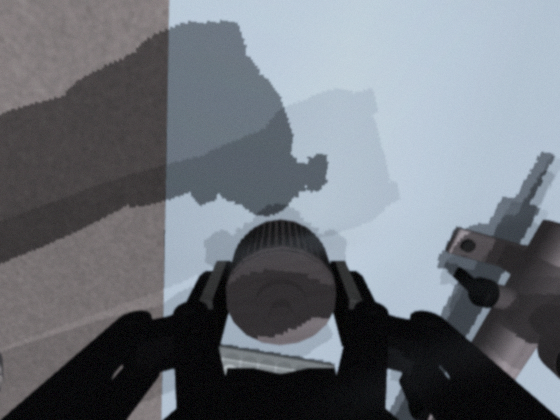

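The cell stays firmly in the jaws. Going up and across.

>>> arm_command(
  increments=[
    [[0.2,0.3,-1.2],0],
    [[0.6,0.9,-2.8],0],
    [[1.2,1.9,-4.0],0],
    [[1.9,3.0,-4.1],0],
    [[2.7,4.2,-4.1],0],
  ],
)

```text
time: 12.3
ee_pos: [0.4814, 0.1164, 0.2385]
tcp_rot: [179.5, -0.7, 7.9]
wrist_force: [-0.0, 0.7, -1.9]
opening: 0.0501
```

>>> arm_command(
  increments=[
    [[0.7,1.1,0],0],
    [[1.4,2.2,0],0],
    [[2.1,3.3,0],0],
    [[2.7,4.2,0],0],
    [[3.2,5.0,0],0],
  ],
)

```text
time: 12.8
ee_pos: [0.5782, 0.0022, 0.2385]
tcp_rot: [179.5, -0.6, 7.8]
wrist_force: [-0.8, -0.0, -1.6]
opening: 0.05
```

```bash
python3 -c "
from look import *
to([.598,-.020,.235],8)
"
```

```text
pos [0.5782 0.0022 0.2385] rpy [179.5   -0.57   7.83] q [ 0.4  8.2 13.2 94.3 -0.4 82.6] F [-0.8 -0.  -1.6] T [ 0.02 -0.04  0.04] open 0.05 t 12.8
INC [0.664 0.987 0.156] roll -0.028
```

>>> arm_command(
  increments=[
    [[0.6,0.4,0],0],
    [[1.0,0.9,0],0],
    [[1.07,1.0,0],0],
    [[1.07,1.0,0],0],
    [[1.07,1.0,0],0],
  ],
)

```text
time: 13.3
ee_pos: [0.6075, -0.0185, 0.2385]
tcp_rot: [179.5, -0.5, 7.8]
wrist_force: [0.8, 0.0, -2.6]
opening: 0.0496
```

```bash
python3 -c "
from look import *
to([.6,.038,.235],8)
c,P,m=look('w11',.136,(.6,.038),r=.018,tol=.004)
q=P[m]
for z,r in [(.108,.032),(.118,.026),(.136,.018)]:
    s=q[(abs(q[:,2]-z)<.004)&(np.hypot(q[:,0]-.6,q[:,1]-.038)<r)]; print(z,len(s),s.mean(0) if len(s) else 0, s.min(0),s.max(0))
f=c['frame']; save('w11c',cv2.resize(f[80:220,200:360],None,fx=5,fy=5,interpolation=cv2.INTER_CUBIC))
to([.6,.038,.235],8)
"
```

```text
pos [ 0.6075 -0.0185  0.2385] rpy [179.52  -0.52   7.84] q [-1.6 12.5 18.1 95.  -0.4 80.6] F [ 0.8  0.  -2.6] T [ 0.04 -0.01 -0.03] open 0.0496 t 13.3
INC [ 0.009 -2.281  0.121] roll -0.026
w11 893 mean [0.6015 0.0388 0.1372] mid [0.6015 0.0387 0.1359] ext [0.0244 0.0248 0.0069] circ 0.6016 0.0386 0.0126
0.108 2047 [0.6013715  0.04007513 0.1092722 ] [0.57492821 0.01168853 0.1071313 ] [0.6283063  0.06535677 0.11152508]
0.118 139 [0.60022404 0.04151857 0.11918978] [0.58272435 0.02457559 0.11535442] [0.6181274  0.05860041 0.12142607]
0.136 893 [0.60152283 0.03883787 0.13721157] [0.58929312 0.02626307 0.13247453] [0.61369268 0.05104647 0.13939102]
pos [ 0.6075 -0.0184  0.2388] rpy [179.51  -0.54   7.86] q [-1.6 12.4 18.1 95.  -0.4 80.6] F [ 0.4  0.2 -1.8] T [0.02 0.01 0.02] open 0.0494 t 13.35
INC [ 0.009 -2.277  0.133] roll -0.024
```

View pics/w11c.png

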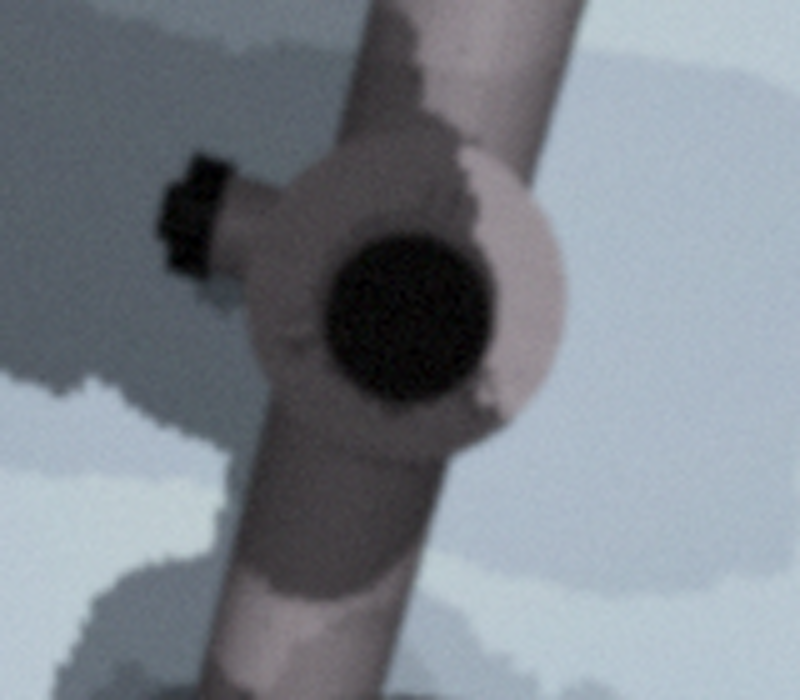

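The bare head shows the black seal plate centred at crop (408,318). The range data put it at (0.6016, 0.0386), top about 0.136.

```bash
python3 -c "
from look import *
to([.6018,.0389,.185],8)
"
```

```text
pos [ 0.6075 -0.0184  0.2388] rpy [179.51  -0.54   7.86] q [-1.6 12.4 18.1 95.  -0.4 80.6] F [ 0.4  0.2 -1.8] T [0.02 0.01 0.02] open 0.0494 t 13.35
INC [ 0.066 -2.32   2.133] roll -0.024
```

>>> arm_command(
  increments=[
    [[0.02,-0.6,0.2],0],
    [[0.05,-1.5,0.8],0],
    [[0.07,-2.3,1.5],0],
    [[0.07,-2.32,2.0],0],
    [[0.07,-2.32,2.13],0],
  ],
)

```text
time: 13.85
ee_pos: [0.6009, 0.04, 0.1835]
tcp_rot: [179.5, -0.4, 8.0]
wrist_force: [0.2, -0.1, -2.1]
opening: 0.0498
```

>>> arm_command(
  increments=[
    [[0,0,0],0],
    [[0,0,0],0],
  ],
)

```text
time: 14.05
ee_pos: [0.6009, 0.0397, 0.184]
tcp_rot: [179.5, -0.5, 7.9]
wrist_force: [0.4, -0.7, -1.8]
opening: 0.0498
```

```bash
python3 -c "
from look import *
to([.6018,.0389,.150],8)
f=camera('side')['frame']; save('sd2',cv2.resize(f[130:230,240:370],None,fx=6,fy=6,interpolation=cv2.INTER_CUBIC))
"
```

```text
pos [0.6009 0.0397 0.184 ] rpy [179.51  -0.45   7.94] q [ 4.  10.9 10.2 88.8 -0.5 86.1] F [ 0.4 -0.7 -1.8] T [-0.05  0.01  0.07] open 0.0498 t 14.05
INC [0.019 0.026 1.361] roll -0.01
```

View pics/sd2.png

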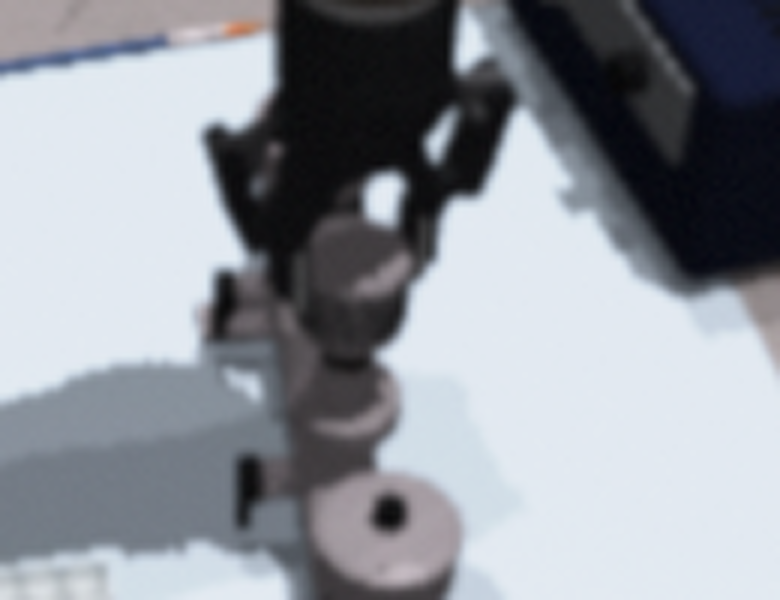

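The cell hangs directly over the seal plate (crop (345,355)), roughly coaxial. Lowering gently over the spigot.

>>> arm_command(
  increments=[
    [[0.03,0.03,0.3],0],
    [[0.03,0.03,0.6],0],
    [[0.03,0.03,0.9],0],
    [[0.03,0.03,1.15],0],
    [[0.03,0.03,1.25],0],
  ],
)

```text
time: 14.6
ee_pos: [0.6019, 0.0387, 0.1518]
tcp_rot: [179.5, -0.4, 7.9]
wrist_force: [-0.1, 0.3, -1.5]
opening: 0.0499
```

>>> arm_command(
  increments=[
    [[0,0,0.1],0],
    [[0,0,0.2],0],
    [[0,0,0.3],0],
    [[0,0,0.3],0],
  ],
)

```text
time: 15.0
ee_pos: [0.602, 0.0386, 0.1459]
tcp_rot: [179.5, -0.5, 7.9]
wrist_force: [-2.9, -0.7, 7.9]
opening: 0.0497
```

```bash
python3 -c "
from look import *
to([.6018,.0389,.1462],8)
"
```

```text
pos [0.602  0.0386 0.1459] rpy [179.51  -0.5    7.92] q [ 3.9 10.9  6.  84.6 -0.5 86. ] F [-2.9 -0.7  7.9] T [-0.12  0.87 -0.  ] open 0.0497 t 15.0
INC [-0.007 -0.012 -0.011] roll -0.013
```

It rests on the pins at TCP z 0.1459 (0.1462 expected). Starting the turn under a light push.

>>> arm_command(
  increments=[
    [[0,0,0.06],-0.4],
    [[0,0,0.06],-0.8],
    [[0,0,0.06],-1.2],
    [[0,0,0.06],-1.6],
    [[0,0,0.06],-2.0],
  ],
)

```text
time: 15.5
ee_pos: [0.6025, 0.0389, 0.1459]
tcp_rot: [179.4, -0.5, 20.0]
wrist_force: [-1.4, 2.0, 4.8]
opening: 0.0498
```

```bash
python3 -c "
from look import *
to([.6018,.0389,.1462],8)
"
```

```text
pos [0.6025 0.0389 0.1459] rpy [179.4   -0.52  20.03] q [ 3.9 10.8  5.9 84.4 -0.4 73.9] F [-1.4  2.   4.8] T [ 0.25  0.37 -0.08] open 0.0498 t 15.5
INC [-0.026 -0.009 -0.01 ] roll 2.004
```

>>> arm_command(
  increments=[
    [[-0.02,0,0.07],-0.4],
    [[-0.02,0,0.07],-0.8],
    [[-0.02,0,0.07],-1.2],
    [[-0.02,0,0.07],-1.6],
    [[-0.02,0,0.07],-2.0],
  ],
)

```text
time: 16.0
ee_pos: [0.6024, 0.039, 0.1459]
tcp_rot: [179.3, -0.5, 32.1]
wrist_force: [-2.2, 0.9, 7.4]
opening: 0.0502
```

>>> arm_command(
  increments=[
    [[0,0,0.07],-0.4],
    [[0,0,0.07],-0.8],
    [[0,0,0.07],-1.2],
    [[0,0,0.07],-1.6],
  ],
)

```text
time: 16.4
ee_pos: [0.6025, 0.0392, 0.1459]
tcp_rot: [179.1, -0.5, 41.8]
wrist_force: [-4.5, 0.5, 8.9]
opening: 0.05
```

>>> arm_command(
  increments=[
    [[-0.01,0,0.06],-0.4],
    [[-0.01,0,0.06],-0.8],
    [[-0.01,0,0.06],-1.2],
    [[-0.01,0,0.06],-1.6],
    [[-0.01,0,0.06],-2.0],
  ],
)

```text
time: 16.9
ee_pos: [0.6026, 0.0392, 0.1458]
tcp_rot: [179.0, -0.4, 53.9]
wrist_force: [-1.9, 0.1, 4.9]
opening: 0.0503
```

>>> arm_command(
  increments=[
    [[0,0,0.06],-0.4],
    [[0,0,0.06],-0.8],
    [[0,0,0.06],-1.2],
    [[0,0,0.06],-1.6],
  ],
)

```text
time: 17.3
ee_pos: [0.6024, 0.0393, 0.1451]
tcp_rot: [178.9, -0.2, 63.6]
wrist_force: [-1.4, 0.6, 0.7]
opening: 0.0494
```

>>> arm_command(
  increments=[
    [[0,0,0.06],0],
    [[0,0,0.1],0],
    [[0,0,0.1],0],
  ],
)

```text
time: 17.6
ee_pos: [0.6019, 0.0393, 0.1425]
tcp_rot: [179.0, -0.2, 63.6]
wrist_force: [-4.7, -0.0, 0.8]
opening: 0.0501
```

```bash
python3 -c "
from look import *
to([.6018,.0389,.1395],8)
"
```

```text
pos [0.6019 0.0393 0.1425] rpy [179.    -0.19  63.57] q [ 3.9 10.5  5.1 83.7 -0.3 30.3] F [-4.7 -0.   0.8] T [0.01 1.21 0.17] open 0.0501 t 17.6
INC [-0.017  0.003  0.12 ] roll 9.262
```

It has dropped into the keyways (z 0.1425, no resistance). Continuing down.

>>> arm_command(
  increments=[
    [[-0.01,0,0.05],0],
    [[-0.01,0,0.1],0],
    [[-0.01,0,0.15],0],
    [[-0.01,0,0.2],0],
    [[-0.01,0,0.2],0],
  ],
)

```text
time: 18.1
ee_pos: [0.6015, 0.0391, 0.1378]
tcp_rot: [179.0, -0.2, 63.6]
wrist_force: [-6.6, -0.1, 4.8]
opening: 0.0499
```

```bash
python3 -c "
from look import *
to([.6018,.0389,.1357],63.6)
"
```

```text
pos [0.6015 0.0391 0.1378] rpy [179.01  -0.18  63.55] q [ 3.9 10.4  4.6 83.2 -0.3 30.3] F [-6.6 -0.1  4.8] T [0.   1.49 0.11] open 0.0499 t 18.1
INC [-0.002  0.012  0.086] roll -0.008
```

>>> arm_command(
  increments=[
    [[-0.01,-0.02,0.06],0],
    [[-0.01,-0.02,0.12],0],
    [[-0.01,-0.02,0.16],0],
    [[-0.01,-0.02,0.18],0],
    [[-0.01,-0.02,0.18],0],
  ],
)

```text
time: 18.6
ee_pos: [0.6014, 0.0391, 0.1358]
tcp_rot: [178.9, -0.3, 63.5]
wrist_force: [-9.3, -0.9, 17.3]
opening: 0.0499
```

```bash
python3 -c "
from look import *
to([.6018,.0389,.1357],63.6)
"
```

```text
pos [0.6014 0.0391 0.1358] rpy [178.86  -0.27  63.54] q [ 3.9 10.3  4.1 82.8 -0.3 30.3] F [-9.3 -0.9 17.3] T [0.   1.71 0.08] open 0.0499 t 18.6
INC [-0.001  0.018  0.005] roll -0.011
```

>>> arm_command(
  increments=[
    [[0,0,0.12],0],
    [[0,0,0.15],0],
    [[0,0,0.15],0],
    [[0,0,0.15],0],
    [[0,0,0.15],0],
  ],
)

```text
time: 19.1
ee_pos: [0.6014, 0.0391, 0.1357]
tcp_rot: [178.7, -0.4, 63.5]
wrist_force: [-14.6, -1.3, 26.8]
opening: 0.0502
```

```bash
python3 -c "
from look import *
to([.6018,.0389,.1357],63.6)
f=camera('side')['frame']; save('sd3f',f); save('sd3',cv2.resize(f[130:230,240:370],None,fx=6,fy=6,interpolation=cv2.INTER_CUBIC))
save('w12',camera('wrist')['frame'])
to([.6018,.0389,.1357],63.6)
"
```

```text
pos [0.6014 0.0391 0.1357] rpy [178.71  -0.36  63.52] q [ 3.9 10.1  3.9 82.6 -0.3 30.4] F [-14.6  -1.3  26.8] T [-0.14  2.83  0.09] open 0.0502 t 19.1
INC [0.    0.016 0.001] roll -0.014
pos [0.6014 0.0391 0.1357] rpy [178.71  -0.36  63.52] q [ 3.9 10.1  3.9 82.6 -0.3 30.4] F [-14.7  -1.5  26.3] T [-0.13  2.84  0.19] open 0.0494 t 19.2
INC [-0.001  0.017  0.001] roll -0.014
```

View pics/sd3.png

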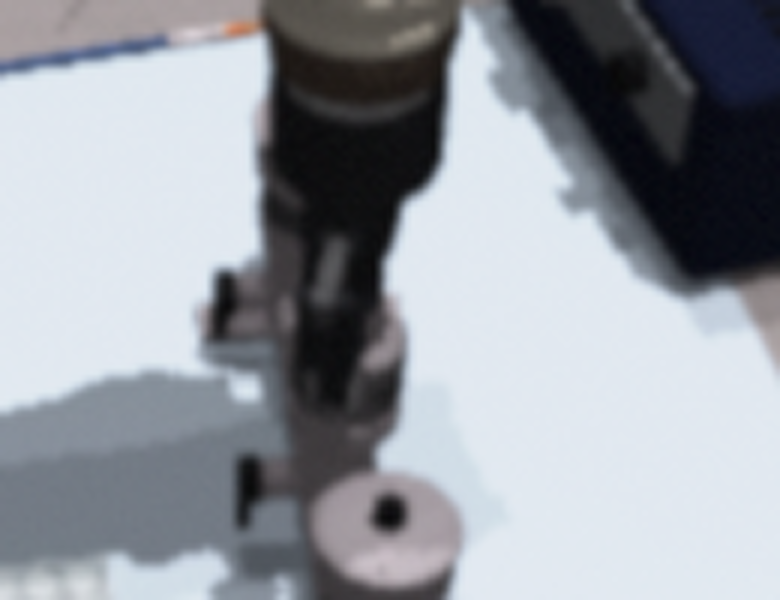

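View pics/w12.png

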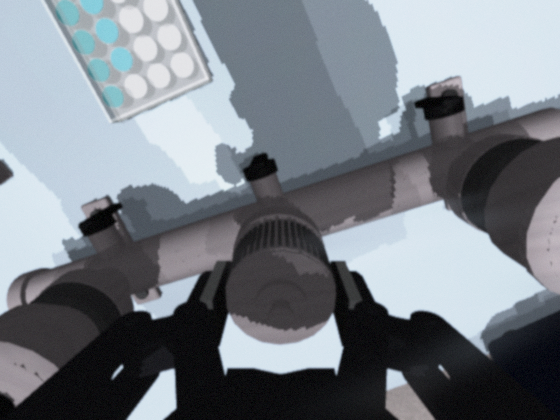

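View pics/sd3f.png

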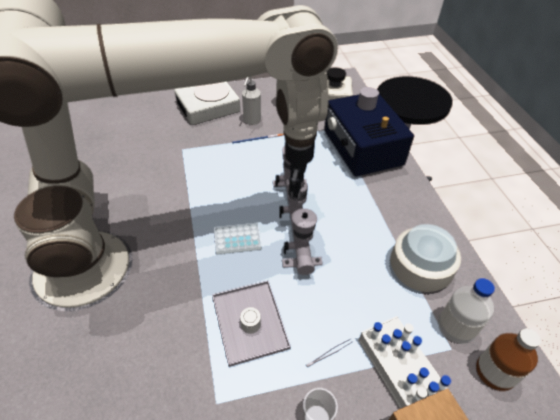

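```bash
python3 -c "
from h import *
R0=Rn.from_euler('xyz',[179.42,-.57,7.81],degrees=True)
for r in ([179.0,-.19,63.57],[178.71,-.36,63.52]):
    R1=Rn.from_euler('xyz',r,degrees=True)
    print(np.degrees((R1*R0.inv()).apply([0,0,1])[:2]))
o=get_obs();R=Rn.from_euler('xyz',o['tcp_rot'],degrees=True).as_matrix()
print(R.T@[-.0018,0,0]/.025)
"
```

```text
[-0.20693853  0.52721683]
[-0.54181818  0.50454809]
[-0.03210802 -0.06442317 -0.00165238]
```

Home by height (0.1357, no further travel as force rises), but there is a 15 N side load. I'll ease it while keeping the push.

>>> arm_command(
  increments=[
    [[-0.02,-0.04,0.14],0],
    [[-0.03,-0.06,0.14],0],
    [[-0.03,-0.06,0.14],0],
    [[-0.03,-0.06,0.14],0],
    [[-0.03,-0.06,0.14],0],
  ],
)

```text
time: 19.7
ee_pos: [0.6012, 0.0391, 0.1357]
tcp_rot: [178.4, -0.5, 63.5]
wrist_force: [-6.8, -0.1, 19.7]
opening: 0.0499
```

```bash
python3 -c "
from look import *
to([.6018,.0389,.1357],63.6)
print(get_obs()['joint_efforts'].round(1))
"
```

```text
pos [0.6012 0.0391 0.1357] rpy [178.42  -0.52  63.5 ] q [ 3.9  9.7  3.5 82.2 -0.4 30.4] F [-6.8 -0.1 19.7] T [-0.17  1.19  0.19] open 0.0499 t 19.7
INC [ 0.004  0.024 -0.   ] roll -0.017
[  0.  -45.9  39.1  -2.7   0.1   0.2]
```

```bash
python3 -c "
from look import *
def fit(P,m,c,z):
    q=P[m]; s=q[(np.hypot(q[:,0]-c[0],q[:,1]-c[1])<.022)&(np.hypot(q[:,0]-c[0],q[:,1]-c[1])>.009)&(abs(q[:,2]-z)<.005)]
    for _ in range(4):
        A=np.c_[s[:,:2]-c,np.ones(len(s))]; k=np.linalg.lstsq(A,s[:,2],rcond=None)[0]; r=s[:,2]-A@k; s=s[abs(r)<2.5*r.std()+1e-5]
    print(len(s),'slope deg',np.degrees(k[:2]).round(2),'z',k[2].round(4),r.std().round(5))
d=np.load('w9.npz'); fit(d['P'],d['m'],np.array([.4012,.2095]),.041)
d=np.load('w8.npz'); fit(d['P'],d['m'],np.array([.4012,.2095]),.041)
c=cam('wrist'); P,m=cloud(c); fit(P,m,np.array([.6012,.039]),.149)
c=cam('side'); P,m=cloud(c); fit(P,m,np.array([.6012,.039]),.149)
"
```

```text
4351 slope deg [-0.01  0.07] z 0.0411 0.00054
4373 slope deg [-0.02  0.01] z 0.0411 0.00053
4319 slope deg [ 0.   -0.01] z 0.1491 0.00053
40 slope deg [-1.59  1.74] z 0.1489 0.00179
```

The wrist range fit shows the cell top level (slope under 0.05°). Its height is 108.0 mm above its reading on the bench, so it is flush on the shoulder. Handing in while still pushing.

```bash
python3 -c "
from h import *
to([.6012,.0391,.1357],63.5)
print(job_done())
"
```

```text
pos [0.6012 0.0391 0.1357] rpy [178.42  -0.52  63.5 ] q [ 3.9  9.7  3.5 82.2 -0.4 30.4] F [-6.6 -1.4 21.2] T [-0.11  1.13  0.19] open 0.0501 t 19.8
INC [-0.    -0.001 -0.001] roll 0.0
the job is handed in; nothing more can be done
None
```

The job is done and handed in at 19.8 s: the cap is in the tray, and the arm is still holding the cell fully home on the middle head.

- **Cap:** I lifted it straight off the head and stood it upright near the middle of the tray. The last side picture still shows it there.
- **Cell:** I gripped it by the knurled side and lowered it onto the pins. It was turned about 56° under a light push until the keyways dropped over them, then pressed against the seal to the shoulder.
- **Checks at the end:**
  - The cell's top is level to within 0.05° and 108.0 mm above where it read on the bench, which matches the shoulder height.
  - The tool height stayed at 0.1357 m while the measured push varied between about 17 and 27 N, so it was against a hard stop.
  - The push at hand-in was about 21 N.
- **What was not perfect:**
  - A side load of about 7 N remained, down from 15 N after I eased it.
  - The gripper is tilted about 1.6° from vertical, but the cell itself is level.
  - The side camera's own tilt fit gave 1.6–1.7°. I set it aside because it used only 40 noisy points.
- **Rest of the bench:** I touched nothing else. The last side picture shows nothing obviously out of place, though I did not measure the other items one by one.

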